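Open the stock jar that fits the bracing block

ROBOT

A 6-joint arm with a two-finger parallel gripper is mounted at the origin on the work surface. World frame = base frame: x ahead of the robot, y to its left, z up, the work surface at z = 0. Lengths are in mm, angles in rad, forces in N, time in s.
With the tool pointing down it reaches from about 325 to 775 mm from the base axis. Payload 5.5 kg.
Tool frame: the origin (TCP) lies at the very end of the fingers, on their centre line; the grasp point (between the pads) lies 19 mm behind it (manip.grip_depth is the distance from the TCP to the grasp point, in mm); z points along the fingers, y is the line along which they close (so a half turn about z gives the same grasp; the last joint's range is limited). The gripper opens to 88 mm and grips with 3 to 60 N. Pads are 20 mm wide; open, the fingers measure 115 mm over their backs; the gripper's body (75 mm by 178 mm) begins 61 mm behind the grasp point.
Start: joints at [-1.373, 0.091, 1.231, -0, 1.82, -0.057], TCP at [151.23, -580.643, 222.631] pointing down, gripper open.
Joint ranges: [-2.87, 2.87], [-0.86, 2.18], [0.17, 2.46], [-1.51, 4.65], [0.06, 2.69], [-2.65, 2.65]. Speed limits (rad/s): [2.57, 2.57, 3.01, 3.14, 3.14, 3.14].

INTERFACE

Orientations are given as a unit quaternion [w, x, y, z].
In Python, from plant import manip gives the robot as it stands.
- The arm moves only by the tool carry_out, never from a script. Its argument "targets" is a list of rows, each a list of 2 entries, a list of its own where there are three numbers: the shift along the tool's x, y, z in mm, then the turn, a rotation vector about the tool's x, y, z in degrees. In form: [[[tx, ty, tz], [rx, ry, rz]], ...]. A call has 1 to 10 rows; each row is the pose to reach, as a shift and turn from the pose commanded when the call began, along the tool's axes at that moment; what a row does not reach only later rows make up. A row lasts 1/8 s, in which the tool goes at most 62.5 mm and 10.7 degrees, less where a joint would pass 70% of its speed; a pose out of reach is approached as far as the arm can. A call with a gripper value outside its range is refused whole. "gripper" is the finger opening in mm, from 0 to 87.8, set as the call begins (left out, the last holds). The fingers move at their own pace and stop on an object; "grip_force" is the grip in N (left out, the last holds). Time passes only in rows, so rows that repeat a pose let the fingers close. It gives the time, the measured TCP pose, the force, the opening and the grip force at its end, in the units of the state.
- manip.read_state(): the state, without advancing time (a new reading comes with each control period).
- manip.camera(name): name is "scene" or "side" or "wrist"; returns (picture, depth): 480x640x3 uint8, blue, green, red; 480x640 float32, mm along the optical axis (not along the pixel's ray), 0 where there is no reading.
- manip.camera_info(name): a dict with "K" (3x3 intrinsics, pixels), "rvec" (rotation vector, rad) and "tvec" (3), from world to camera coordinates, as OpenCV has them. Camera axes: x right, y down, z forward; pixel columns grow to the right and rows downward; lengths in mm; the calibration is good to about 2 mm. A picture is of the moment at which its call begins: read the wrist's pose just before it. camera_info takes no time and is no camera call; for the wrist camera it gives the pose at the moment of the call.
- manip.finish_job(): hands the job in; it is judged then, once.
The state is a dict: "t": time; "joint_pos": joint angles; "dq": joint speeds; "joint_efforts": joint torques, N m; "tool_pos": TCP position; "eef_rot": TCP orientation; "ft_force": force on the tool from outside, world axes, zero at the start; "ft_torque": the same for the moment, N m; "width": finger opening in mm; "grip_force": force on a finger pad.
Only numpy, scipy, OpenCV 4.12 (cv2) and the standard library are available. Lean on these libraries where they do the work, as an engineer would, in place of code of your own. Each camera call takes 0.05 s, during which the arm holds its last target. There are 200 camera calls.

TASK

One of the three square jars on the stall fits snugly into the square pocket of the wooden bracing block: seat that jar, still closed, fully home in the pocket so that it cannot turn, then unscrew its tight cap anticlockwise and stop turning as soon as the thread lets go, about a fifth of a turn. Lift the cap straight off and finish while still holding it, level and centred just above the open mouth, clear of it by a finger's width or two. The jar stays seated, and the other jars and loose parts stay where they are.

Things in the scene. Friction and masses are not known exactly. Their poses are not given: they have to be found in the camera images.
- jar_centre (a point): The jar that fits: clear, square, 62 x 62 mm, body 70 mm high (shoulder 70 mm above the foot), 0.25 to 0.45 kg, with a closed grey cap on a round neck. The point is the middle of the square body, 35 mm above its foot; z up, x and y square to its sides. It can be carried by its cap.
- jar_foot (a point): Centre of the underside of the jar that fits (same axes). Its neck is 36 mm across and its mouth, with the seal, 96 mm above this point.
- cap_centre (a point): Grey round ribbed screw cap of that jar, 50 mm across, 30 mm high, 35 g; the point is on its axis, half-way up, 91 mm above the jar's foot when closed (the cap spans 76 to 106 mm; 6 mm of bare neck below). A sprung seal makes it tight: up to about 1 N m at first. Its underside is clear of the mouth after a rise of 20 mm; 25 to 50 mm is a good height to hold.
- cap_mark (a point): End of the small raised rib on top of that cap, 25 mm from its axis; closed, it lies on the jar's +x side. Turned anticlockwise seen from above, the thread lets go about 55 degrees from closed and meets a stop near 100: 75 to 80 is right. The cap need not be raised while turning; once free it lifts straight off.
- jar_small_centre (a point): A look-alike jar 50 x 50 mm, too narrow to be braced; same height and same cap. The point is the middle of its body, 35 mm up. Leave it alone.
- jar_large_centre (a point): A look-alike jar 74 x 74 mm, too wide for the pocket; same height and same cap. The point is the middle of its body, 35 mm up. Leave it alone.
- pocket_floor (a point): Centre of the floor of the square pocket in the fixed wooden bracing block (130 x 130 mm, 36 mm high). The pocket is 67 mm square and 26 mm deep, its top 10 mm flaring out to 76 mm at the mouth; its floor is 10 mm above the bench; x and y square to its sides. The jar fits in any of its four quarter turns.
- aerial: Loose telescopic aerial rod, 190 mm long, 9 mm thick, lying on the bench; origin on the bench near its middle.
- dial_knob: Loose black dial knob, 38 mm across, 22 mm high; origin under its centre.
- flywheel: Loose steel flywheel, 64 mm across, 26 mm high; origin under its centre.
- plug: Loose plug, 50 mm long, 16 mm thick, lying; origin under its middle.
- trim_pot: Loose aluminium box with a brass shaft, 35 x 30 mm, 38 mm high; origin under its centre.

How it is judged:
By the outcome, as a careful person would: the job done as asked, in the order asked, and still so for the second after the job is handed in, while the arm keeps its last pose, push and grip.
It also fails if it takes over 45 s, if anything falls off the work surface, if the arm or the gripper's body presses on something with over 40 N, if the wrist force passes 120 N, or if a joint passes its speed limit or range.

## Working session

There is one attempt and no reset: what is moved stays moved. The work goes in short steps, Python scripts to look and compute and a tool call to move; the robot and the scene stay as the last step left them, time stands still between calls to the robot, and variables do not carry over. Pictures are saved under pics/ and viewed, at most 10 in all, crops included, and the job is handed in when it is done.

Besides the shell and the picture viewer there is one more tool, called after "Request:" by a JSON object that holds its "name" and its "arguments". carry_out: Moves the arm, as the interface text tells. Its arguments: {"type":"object","properties":{"targets":{"type":"array","items":{"type":"array"}},"gripper":{"type":"number"},"grip_force":{"type":"number"}},"required":["targets"]}

```bash
mkdir -p pics
python3 - <<'E'
from plant import manip
import cv2,numpy as np
for n in("scene","side"):
    p,d=manip.camera(n);cv2.imwrite(f"pics/{n}0.png",p);np.save(f"{n}_d.npy",d)
    i=manip.camera_info(n);R=cv2.Rodrigues(np.array(i["rvec"],float))[0];print(n,np.round(i["K"],1).tolist(),(-R.T@np.array(i["tvec"]).ravel()).round())
s=manip.read_state();print(s)
E
```

```text
scene [[482.9, 0.0, 325.8], [0.0, 482.9, 232.9], [0.0, 0.0, 1.0]] [ 940. -305.  701.]
side [[552.0, 0.0, 322.4], [0.0, 552.0, 236.2], [0.0, 0.0, 1.0]] [145. 749. 540.]
{'t': 0.1, 'joint_pos': array([-1.37269191e+00,  9.17989728e-02,  1.23176538e+00,  1.96342114e-05,
        1.81980485e+00, -5.66810542e-02]), 'dq': array([ 0.00088459, -0.00199741, -0.00140713,  0.00012642,  0.00054811,
       -0.00062667]), 'joint_efforts': array([ 2.50767334e-03, -4.47858238e+01, -4.07570493e+01,  6.99958275e-02,
        2.84173916e-02, -1.11763109e-04]), 'tool_pos': array([ 151.18558706, -580.3631762 ,  221.61077996]), 'eef_rot': array([-8.86728456e-04,  9.91895816e-01,  1.27050784e-01, -5.32664720e-05]), 'ft_force': array([0.16438086, 0.09178516, 0.12107481]), 'ft_torque': array([-0.0328559 ,  0.05623648,  0.01967204]), 'grip_force': 0.0, 'width': 87.45686555672809}
```

View pics/scene0.png

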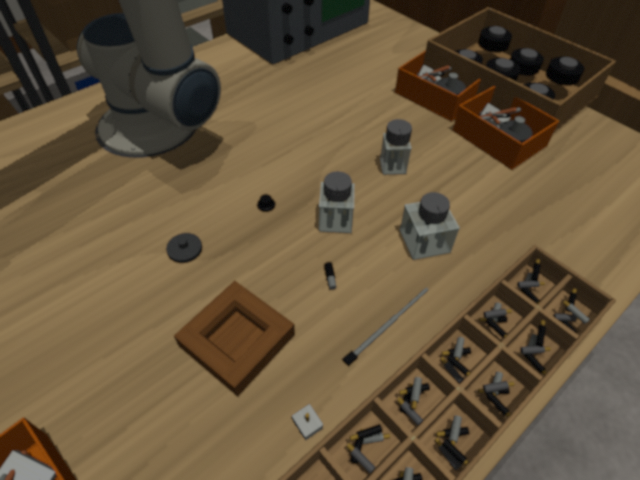

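View pics/side0.png

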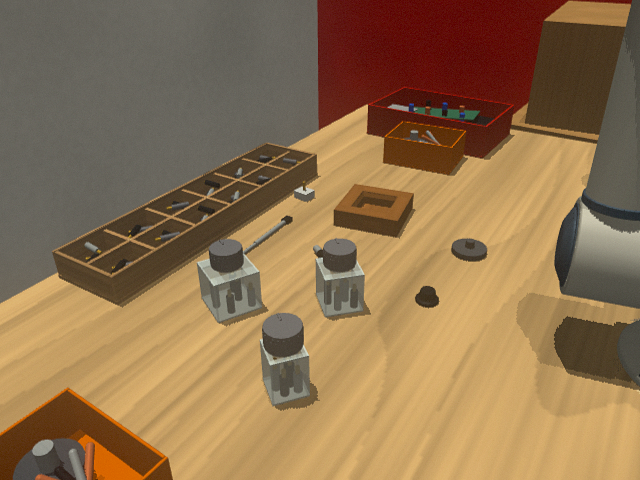

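Scene view: jars have caps near (338,186) for the middle size, (398,133) for the small one and (434,208) for the large one. The block is at (237,335). The side view agrees, with the middle-size jar's cap at (340,255).

```bash
cat > h.py <<'E'
from plant import manip
import cv2,numpy as np
def cam(n):
    i=manip.camera_info(n);return np.array(i["K"],float),cv2.Rodrigues(np.array(i["rvec"],float))[0],np.array(i["tvec"],float).ravel()
def ray(c,uv,z):
    K,R,t=c;o=-R.T@t;d=R.T@np.linalg.inv(K)@np.array([uv[0],uv[1],1.]);return o+d*(z-o[2])/d[2]
def cloud(c,d):
    K,R,t=c;v,u=np.mgrid[:480,:640];P=np.stack([(u-K[0,2])/K[0,0]*d,(v-K[1,2])/K[1,1]*d,d],-1)
    return (P-t)@R   # world = R^T (P - t)
def toolR(s):
    w,x,y,z=s["eef_rot"];from scipy.spatial.transform import Rotation as Ro
    return Ro.from_quat([x,y,z,w])
E
python3 - <<'E'
from h import *
for n in("scene","side"):
    c=cam(n);W=cloud(c,np.load(n+"_d.npy"));img=cv2.imread(f"pics/{n}0.png").astype(int)
    grey=(abs(img[...,2]-img[...,0])<25)
    m=(W[...,2]>99)&(W[...,2]<113)&grey&(W[...,0]>200)&(W[...,0]<800)&(abs(W[...,1])<500)
    k,l,st,ce=cv2.connectedComponentsWithStats(m.astype(np.uint8))
    for j in range(1,k):
        if st[j,4]>40: q=W[l==j];print(n,"cap",ce[j].round(),st[j,4],np.median(q,0).round(1),q.min(0).round(),q.max(0).round())
c=cam("scene")
for uv in[(237,284),(295,327),(238,367),(177,336)]:print("blk",ray(c,uv,36).round())
for uv in[(238,302),(281,333)]:print("pk",ray(c,uv,36).round())
for uv in[(185,247),(266,203),(331,275),(307,421),(349,358),(427,291)]:print(ray(c,uv,5).round())
# jar feet
for uv in[(320,229),(353,231),(384,172),(408,172),(411,255),(456,246)]:print("ft",ray(c,uv,0).round())
E
```

```text
scene cap [192. 125.] 65 [202.5  14.9 107.2] [200.  -4. 100.] [207.  46. 113.]
scene cap [399. 128.] 354 [470.2 320.4 106.6] [445. 299.  99.] [492. 348. 111.]
scene cap [337. 182.] 489 [503.1 125.6 106.8] [478. 103.  99.] [525. 153. 110.]
scene cap [434. 204.] 533 [649.  215.5 106.5] [624. 194.  99.] [672. 242. 111.]
side cap [225. 249.] 540 [644.3 225.2 104.6] [622. 198.  99.] [672. 248. 108.]
side cap [339. 248.] 533 [497.8 134.5 105.1] [475. 108.  99.] [524. 157. 108.]
side cap [282. 327.] 957 [464.6 330.  105. ] [442. 302.  99.] [492. 352. 108.]
blk [ 520. -110.   36.]
blk [644. -88.  36.]
blk [ 640. -192.   36.]
blk [ 538. -233.   36.]
pk [ 550. -129.   36.]
pk [ 638. -111.   36.]
[ 372. -126.    5.]
[380.  52.   5.]
[593.  34.   5.]
[ 757. -160.    5.]
[726. -50.   5.]
[725. 136.   5.]
ft [497.  92.   0.]
ft [542. 136.   0.]
ft [467. 299.   0.]
ft [500. 337.   0.]
ft [653. 176.   0.]
ft [694. 256.   0.]
```

```bash
cat >> h.py <<'E'
def shift(p):
    s=manip.read_state();return toolR(s).inv().apply(np.array(p,float)-s["tool_pos"]).round(1)
def yaw():
    x=toolR(manip.read_state()).apply([1,0,0]);return np.degrees(np.arctan2(x[1],x[0]))
E
python3 - <<'E'
from h import *
K,R,t=cam("wrist");s=manip.read_state();o=-R.T@t;T=toolR(s)
print(K.round(),"cam in tool",T.inv().apply(o-s["tool_pos"]).round(1),(R@T.as_matrix()).round(3).tolist())
print(shift([540,-155,330]),shift([470,130,330]),yaw())
E
```

```text
[[375.   0. 325.]
 [  0. 375. 238.]
 [  0.   0.   1.]] cam in tool [  76.2    0.2 -163.2] [[0.001, 1.0, -0.0], [-0.96, 0.001, -0.279], [-0.279, 0.0, 0.96]]
[ 483.5 -313.8 -107.8] [ 487.6 -607.3 -107.3] 14.598402636727235
```

Request:
{"name": "carry_out", "arguments": {"targets": [[[50,-32,-3],[0,0,0]],[[100,-64,-6],[0,0,0]],[[150,-96,-9],[0,0,0]],[[200,-128,-12],[0,0,0]],[[250,-160,-15],[0,0,0]],[[300,-192,-18],[0,0,0]],[[350,-225,-21],[0,0,0]],[[400,-257,-24],[0,0,0]],[[450,-289,-27],[0,0,0]],[[500,-313,-28],[0,0,0]]]}}

```text
t: 1.35
tool_pos: [557.3, -149.8, 250.7]
eef_rot: [0.0, 0.992, 0.127, 0.0]
ft_force: [0.5, -0.4, -0.7]
width: 88.2
grip_force: 0.0
```

Run:
```python
from h import *
s=manip.read_state();print(s["t"],s["tool_pos"].round(1),s["joint_pos"].round(2),yaw())
c=cam("wrist");p,d=manip.camera("wrist");cv2.imwrite("pics/w1.png",p)
W=cloud(c,d);m=(abs(W[...,2]-36)<4)&(abs(W[...,0]-590)<110)&(abs(W[...,1]+155)<110)
m=cv2.morphologyEx(m.astype(np.uint8),cv2.MORPH_OPEN,np.ones((3,3)))
cs,h=cv2.findContours(m,cv2.RETR_CCOMP,cv2.CHAIN_APPROX_NONE)
for k in cs:
    if cv2.contourArea(k)>300:
        q=np.array([ray(c,x[0],36)[:2] for x in k],np.float32);r=cv2.minAreaRect(q);print(cv2.contourArea(k),r)
```

```text
1.35 [ 557.3 -149.8  250.7] [-0.32  0.04  1.24 -0.    1.87  0.99] 14.638004600418723
16589.0 ((586.7486572265625, -161.32752990722656), (130.31092834472656, 130.35540771484375), 10.258279800415039)
5179.5 ((585.9728393554688, -160.3790740966797), (76.91899871826172, 76.59982299804688), 9.15347671508789)
```

View pics/w1.png

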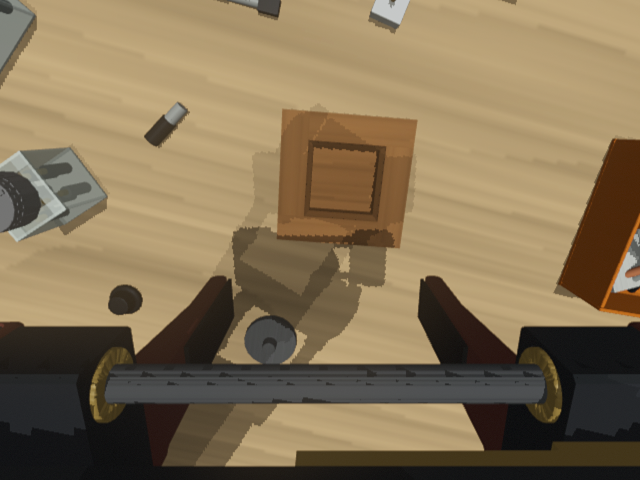

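Wrist view: the block fills about (280–417,110–247) with the pocket at (345,180). From it I get a centre of about (586.5,-161) and a yaw of 10°. Next I look at the jar from above.

Request:
{"name": "carry_out", "arguments": {"targets": [[[-2,-50,-2],[0,0,-7]],[[-4,-105,-4],[0,0,-14]],[[-6,-160,-6],[0,0,-21]],[[-8,-215,-8],[0,0,-28]],[[-10,-268,-9],[0,0,-35]],[[-10,-268,-9],[0,0,-35]]]}}

```text
t: 2.15
tool_pos: [477.9, 107.8, 259.7]
eef_rot: [-0.0, 0.907, 0.422, 0.0]
ft_force: [0.6, 0.1, -0.8]
width: 88.1
grip_force: 0.0
```

Run:
```python
from h import *
s=manip.read_state();print(s["t"],s["tool_pos"].round(1),s["joint_pos"].round(2),yaw())
c=cam("wrist");p,d=manip.camera("wrist");cv2.imwrite("pics/w2.png",p)
W=cloud(c,d);near=np.hypot(W[...,0]-501,W[...,1]-130)<70
for z,tol in((106,4),(70,4)):
    m=(near&(abs(W[...,2]-z)<tol)).astype(np.uint8);m=cv2.morphologyEx(m,cv2.MORPH_OPEN,np.ones((3,3)))
    cs,_=cv2.findContours(m,cv2.RETR_EXTERNAL,cv2.CHAIN_APPROX_NONE)
    for k in cs:
        if cv2.contourArea(k)>100:
            q=np.array([ray(c,x[0],z)[:2] for x in k],np.float32);print(z,cv2.contourArea(k),cv2.minAreaRect(q),cv2.minEnclosingCircle(q))
```

```text
2.15 [477.9 107.8 259.7] [ 0.15 -0.19  1.44  0.    1.9   0.85] 49.93327450273376
106 2634.5 ((500.7859191894531, 129.2045135498047), (49.742645263671875, 48.88424301147461), 57.93874740600586) ((500.9557189941406, 129.54559326171875), 25.253080368041992)
70 163.0 ((504.72442626953125, 99.29954528808594), (25.179370880126953, 14.665128707885742), 45.18809127807617) ((504.8751525878906, 99.5851821899414), 13.987401008605957)
70 1230.5 ((500.8072204589844, 129.20755004882812), (62.2616081237793, 62.15264892578125), 45.547969818115234) ((500.60455322265625, 129.23690795898438), 43.38785934448242)
```

View pics/w2.png

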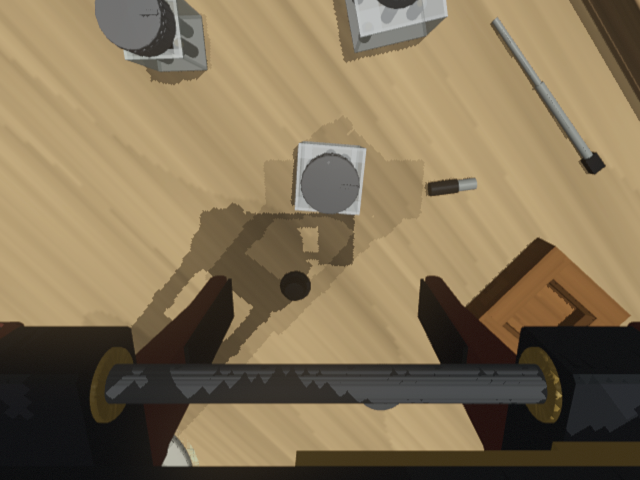

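The jar is confirmed at 62.2 mm square, centre (500.8,129.3), yaw 45.5°. Its cap is at (330,183) with the rib pointing right.

Request:
{"name": "carry_out", "arguments": {"targets": [[[15,2,40],[0,0,0]],[[31,4,80],[0,0,0]],[[31,4,120],[0,0,0]],[[31,4,140],[0,0,0]],[[31,4,140],[0,0,0]],[[31,4,140],[0,0,0]]]}}

```text
t: 2.95
tool_pos: [503.1, 125.8, 121.7]
eef_rot: [0.0, 0.908, 0.419, 0.001]
ft_force: [0.6, 0.4, 0.4]
width: 87.7
grip_force: 0.0
```

Run:
```python
from h import *
s=manip.read_state();print(s["t"],s["tool_pos"].round(1),yaw(),s["width"]);print(shift([500.8,129.3,74]))
```

```text
2.95 [503.1 125.8 121.7] 49.54540291437082 87.73366777996739
[ 1.1 -4.1 47.7]
```

Request:
{"name": "carry_out", "arguments": {"targets": [[[1,-4,20],[0,0,0]],[[1,-4,40],[0,0,0]],[[1,-4,47],[0,0,0]],[[1,-4,47],[0,0,0]],[[1,-4,47],[0,0,0]]]}}

```text
t: 3.58
tool_pos: [500.0, 129.5, 73.1]
eef_rot: [0.0, 0.908, 0.419, 0.0]
ft_force: [0.3, -0.2, 0.7]
width: 87.6
grip_force: 0.0
```

Run:
```python
from h import *
s=manip.read_state();print(s["t"],s["tool_pos"].round(1),yaw(),s["width"]);print(shift([500.8,129.3,74]))
```

```text
3.575 [500.  129.5  73.1] 49.60055096436627 87.60153905118347
[ 0.4  0.7 -0.9]
```

Request:
{"name": "carry_out", "arguments": {"targets": [[[0,0,0],[0,0,0]],[[0,0,0],[0,0,0]],[[0,0,0],[0,0,0]],[[0,0,0],[0,0,0]],[[0,0,0],[0,0,0]],[[0,0,0],[0,0,0]],[[0,0,0],[0,0,0]],[[0,0,0],[0,0,0]]], "gripper": 40, "grip_force": 50}}

```text
t: 4.58
tool_pos: [499.9, 129.4, 72.8]
eef_rot: [0.0, 0.908, 0.419, 0.0]
ft_force: [1.4, -1.8, 0.3]
width: 49.6
grip_force: 50.0
```

Request:
{"name": "carry_out", "arguments": {"targets": [[[0,0,-10],[0,0,0]],[[0,0,-30],[0,0,0]],[[0,0,-60],[0,0,0]],[[0,0,-90],[0,0,0]],[[0,0,-105],[0,0,0]],[[0,0,-105],[0,0,0]]]}}

```text
t: 5.32
tool_pos: [500.3, 129.6, 179.2]
eef_rot: [0.0, 0.908, 0.419, 0.001]
ft_force: [0.2, 0.1, -3.3]
width: 49.5
grip_force: 50.0
```

Run:
```python
from h import *
s=manip.read_state();print(s["t"],s["tool_pos"].round(1),yaw(),s["width"],s["grip_force"],s["ft_force"]);print(shift([586.5,-161,178]))
c=cam("side");p,d=manip.camera("side");cv2.imwrite("pics/s2.png",p)
p,d=manip.camera("scene");cv2.imwrite("pics/c2.png",p)
```

```text
5.325 [500.3 129.6 179.2] 49.602057714901775 49.46780938434461 49.99865233898163 [ 0.24139199  0.12281125 -3.31931686]
[-165.5  254.     1.3]
```

Request:
{"name": "carry_out", "arguments": {"targets": [[[-10,15,0],[0,0,2]],[[-32,49,0],[0,0,8]],[[-60,92,0],[0,0,14]],[[-88,135,0],[0,0,20]],[[-116,178,0],[0,0,26]],[[-142,218,0],[0,0,32]],[[-160,245,0],[0,0,35.7]],[[-165.5,254,0],[0,0,35.7]],[[-165.5,254,0],[0,0,35.7]],[[-165.5,254,0],[0,0,35.7]]]}}

```text
t: 6.68
tool_pos: [585.6, -160.3, 177.4]
eef_rot: [-0.0, 0.993, 0.122, -0.0]
ft_force: [0.2, 0.5, -3.4]
width: 49.7
grip_force: 50.0
```

Run:
```python
from h import *
s=manip.read_state();print(s["t"],s["tool_pos"].round(1),yaw(),s["width"],s["ft_force"].round(1));print(shift([586.5,-161,110]))
c=cam("wrist");p,d=manip.camera("wrist");cv2.imwrite("pics/w3.png",p)
np.save("w3.npy",d);W=cloud(c,d)
near=np.hypot(W[...,0]-586,W[...,1]+161)<60
z0=s["tool_pos"][2]-73+70
m=(near&(abs(W[...,2]-z0)<4)).astype(np.uint8)
cs,_=cv2.findContours(cv2.morphologyEx(m,cv2.MORPH_OPEN,np.ones((3,3))),cv2.RETR_EXTERNAL,cv2.CHAIN_APPROX_NONE)
for k in cs:
    if cv2.contourArea(k)>100:
        q=np.array([ray(c,x[0],z0)[:2] for x in k],np.float32);print(cv2.minAreaRect(q))
```

```text
6.675 [ 585.6 -160.3  177.4] 13.97015678718323 49.6859790756532 [ 0.2  0.5 -3.4]
[ 0.7  1.  67.4]
((604.8064575195312, -157.3797607421875), (26.60449981689453, 62.540470123291016), 10.647314071655273)
```

View pics/w3.png

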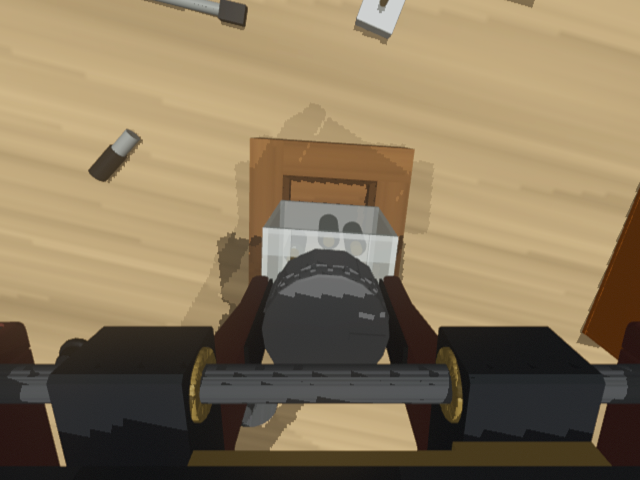

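Wrist view: the held jar's shoulder (262–398,228) lies over the pocket (330,190), aligned to within about 1 mm and 1°. I lower it.

Request:
{"name": "carry_out", "arguments": {"targets": [[[0,0,20],[0,0,0.7]],[[-0.5,0,45],[0,0,0.7]],[[-0.5,0,62],[0,0,0.7]],[[-0.5,0,68],[0,0,0.7]],[[-0.5,0,73],[0,0,0.7]],[[-0.5,0,78],[0,0,0.7]],[[-0.5,0,80],[0,0,0.7]],[[-0.5,0,80],[0,0,0.7]]]}}

```text
t: 7.72
tool_pos: [585.5, -161.4, 97.8]
eef_rot: [0.0, 0.993, 0.115, 0.0]
ft_force: [0.0, -0.1, -3.9]
width: 49.4
grip_force: 50.0
```

Run:
```python
from h import *
s=manip.read_state();print(s["tool_pos"].round(1),yaw(),s["ft_force"].round(1),s["ft_torque"].round(2))
```

```text
[ 585.5 -161.4   97.8] 13.197480234833504 [ 0.  -0.1 -3.9] [ 0.02 -0.03 -0.02]
```

Request:
{"name": "carry_out", "arguments": {"targets": [[[0,0,3],[0,0,0]],[[0,0,6],[0,0,0]],[[0,0,9],[0,0,0]],[[0,0,11],[0,0,0]],[[0,0,13],[0,0,0]],[[0,0,14],[0,0,0]],[[0,0,14],[0,0,0]]]}}

```text
t: 8.6
tool_pos: [585.3, -161.3, 83.6]
eef_rot: [-0.0, 0.993, 0.115, -0.0]
ft_force: [0.8, 0.8, -4.2]
width: 49.6
grip_force: 50.0
```

Run:
```python
from h import *
s=manip.read_state();print(s["tool_pos"].round(1),yaw(),s["ft_force"].round(1),s["ft_torque"].round(2))
```

```text
[ 585.3 -161.3   83.6] 13.199143492665797 [ 0.8  0.8 -4.2] [ 0.03  0.03 -0.03]
```

Nearly down and still hanging free, so I press on to contact.

Request:
{"name": "carry_out", "arguments": {"targets": [[[0,0,1],[0,0,0]],[[0,0,1.5],[0,0,0]],[[0,0,1.5],[0,0,0]]]}}

```text
t: 8.98
tool_pos: [585.6, -161.4, 82.8]
eef_rot: [0.0, 0.993, 0.115, 0.0]
ft_force: [0.6, -0.6, -1.3]
width: 49.6
grip_force: 50.0
```

Request:
{"name": "carry_out", "arguments": {"targets": [[[0,0,0.8],[0,0,0]],[[0,0,1.2],[0,0,0]],[[0,0,1.2],[0,0,0]]], "grip_force": 60}}

```text
t: 9.35
tool_pos: [585.7, -161.6, 82.6]
eef_rot: [0.001, 0.993, 0.115, 0.001]
ft_force: [-3.6, -0.2, 5.9]
width: 49.3
grip_force: 60.0
```

Request:
{"name": "carry_out", "arguments": {"targets": [[[0,0,0],[0,0,-4]],[[0,0,0],[0,0,-8]],[[0,0,0],[0,0,-13]],[[0,0,0],[0,0,-18]],[[0,0,0],[0,0,-23]],[[0,0,0],[0,0,-28]],[[0,0,0],[0,0,-30]],[[0,0,0],[0,0,-30]]]}}

```text
t: 10.35
tool_pos: [586.6, -161.8, 83.6]
eef_rot: [0.001, 0.93, 0.368, 0.002]
ft_force: [-1.2, -0.7, 7.8]
width: 49.4
grip_force: 60.0
```

```bash
cat > look.py <<'E'
from h import *
import sys
s=manip.read_state();print(s["tool_pos"].round(1),yaw(),s["ft_force"].round(1),s["ft_torque"].round(2))
c=cam("wrist");p,d=manip.camera("wrist");cv2.imwrite(f"pics/{sys.argv[1]}.png",p)
W=cloud(c,d);near=np.hypot(W[...,0]-586,W[...,1]+161)<60;z0=80
m=(near&(abs(W[...,2]-z0)<4)).astype(np.uint8)
cs,_=cv2.findContours(cv2.morphologyEx(m,cv2.MORPH_OPEN,np.ones((3,3))),cv2.RETR_EXTERNAL,cv2.CHAIN_APPROX_NONE)
for k in cs:
    if cv2.contourArea(k)>100:
        q=np.array([ray(c,x[0],z0)[:2] for x in k],np.float32);print(cv2.minAreaRect(q),np.round([cv2.contourArea(k)]))
m=(W[...,2]>70)&(W[...,2]<85)&near;print("shoulder z",np.median(W[...,2][m]))
E
python3 look.py w4
```

```text
[ 586.6 -161.8   83.6] 43.210813306274936 [-1.2 -0.7  7.8] [0.03 0.36 0.03]
((599.5391845703125, -157.98809814453125), (38.139854431152344, 62.7003288269043), 15.067082405090332) [3970.]
shoulder z 80.97987683997695
```

View pics/w4.png

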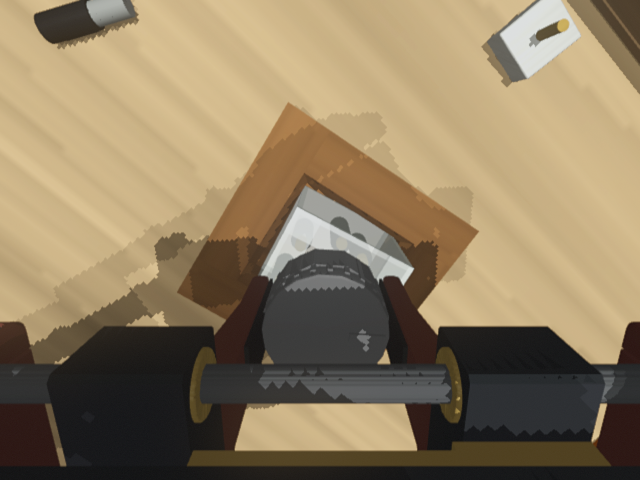

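Wrist view: the jar is in the pocket with its shoulder at about (340,235), jar yaw 15° (slack taken up) and shoulder height 81 mm. The cap has turned about 24° relative to the jar, so I continue by about 52°.

Request:
{"name": "carry_out", "arguments": {"targets": [[[0,0,0],[0,0,-4]],[[0,0,0],[0,0,-9]],[[0,0,0],[0,0,-14]],[[0,0,0],[0,0,-19]],[[0,0,0],[0,0,-24]],[[0,0,0],[0,0,-28]]]}}

```text
t: 11.15
tool_pos: [587.4, -161.6, 84.7]
eef_rot: [0.002, 0.812, 0.583, 0.002]
ft_force: [-0.3, 0.5, 10.0]
width: 49.3
grip_force: 60.0
```

```bash
python3 look.py w5
```

```text
[ 587.4 -161.6   84.7] 71.34944109176617 [-0.3  0.5 10. ] [ 0.12  0.07 -0.08]
((584.0172729492188, -150.22337341308594), (62.69306564331055, 41.46845626831055), 14.833366394042969) [3854.]
shoulder z 80.99276852788002
```

Request:
{"name": "carry_out", "arguments": {"targets": [[[0,0,-0.5],[0,0,-4]],[[0,0,-1],[0,0,-9]],[[0,0,-1],[0,0,-14]],[[0,0,-1],[0,0,-19]],[[0,0,-1],[0,0,-23]],[[0,0,-1],[0,0,-24.5]],[[0,0,-1],[0,0,-24.5]]]}}

```text
t: 12.08
tool_pos: [587.2, -161.5, 85.1]
eef_rot: [0.003, 0.671, 0.742, 0.001]
ft_force: [-0.6, 1.1, 9.1]
width: 49.1
grip_force: 60.0
```

```bash
python3 look.py w6
```

```text
[ 587.2 -161.5   85.1] 95.72625006992048 [-0.6  1.1  9.1] [ 0.09 -0.   -0.03]
((582.361083984375, -144.1262969970703), (62.496612548828125, 29.3334903717041), 14.433476448059082) [4219.]
shoulder z 80.99406158775997
```

View pics/w6.png

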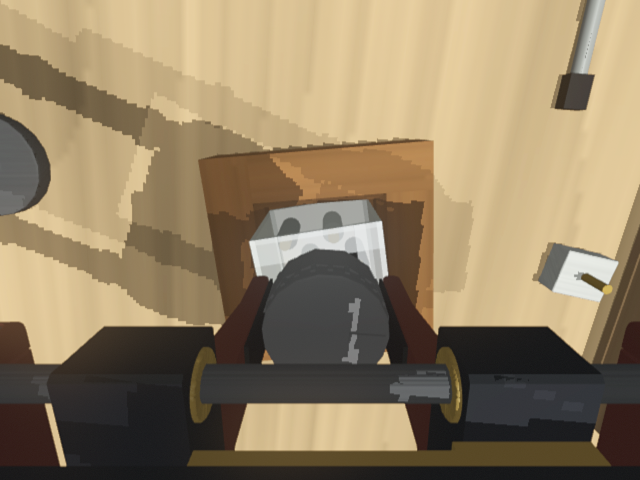

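The rib at (365,333) still points to the right finger pad, so the cap hasn't slipped and has turned about 77°. I lift straight up.

Request:
{"name": "carry_out", "arguments": {"targets": [[[0,0,-1],[0,0,0]],[[0,0,-3],[0,0,0]],[[0,0,-6],[0,0,0]],[[0,0,-10],[0,0,0]],[[0,0,-10],[0,0,0]]]}}

```text
t: 12.75
tool_pos: [585.6, -161.3, 92.2]
eef_rot: [0.0, 0.671, 0.741, 0.0]
ft_force: [1.7, 0.6, 0.8]
width: 49.6
grip_force: 60.0
```

```bash
python3 look.py w7
```

```text
[ 585.6 -161.3   92.2] 95.69942212224377 [1.7 0.6 0.8] [-0.09 -0.41 -0.01]
((582.1566772460938, -145.3084259033203), (62.57788848876953, 31.599685668945312), 14.104841232299805) [4290.]
shoulder z 81.18950623233334
```

Request:
{"name": "carry_out", "arguments": {"targets": [[[0,0,-3],[0,0,0]],[[0,0,-7],[0,0,0]],[[0,0,-12],[0,0,0]],[[0,0,-17],[0,0,0]],[[0,0,-22],[0,0,0]],[[0,0,-25],[0,0,0]],[[0,0,-25],[0,0,0]],[[0,0,-25],[0,0,0]]]}}

```text
t: 13.8
tool_pos: [585.3, -161.3, 116.7]
eef_rot: [-0.0, 0.671, 0.741, -0.0]
ft_force: [0.3, 0.6, 0.1]
width: 49.3
grip_force: 60.0
```

```bash
python3 look.py w8
python3 - <<'E'
from h import *
p,d=manip.camera("side");K,R,t=cam("side");q=R@np.array([586,-161,90.])+t;u=(K@q/q[2])[:2].astype(int);print(u)
a=p[u[1]-70:u[1]+70,u[0]-90:u[0]+90]
p2,d2=manip.camera("scene");K,R,t=cam("scene");q=R@np.array([586,-161,90.])+t;v=(K@q/q[2])[:2].astype(int)
b=p2[v[1]-70:v[1]+70,v[0]-90:v[0]+90]
cv2.imwrite("pics/f.png",cv2.resize(np.hstack([a,b]),(792,308)))
E
```

```text
[ 585.3 -161.3  116.7] 95.69676604584801 [0.3 0.6 0.1] [-0.03 -0.1  -0.03]
((584.0107421875, -150.29762268066406), (62.46401596069336, 41.90010452270508), 14.354151725769043) [3978.]
shoulder z 81.02550763055815
[375 176]
```

View pics/f.png

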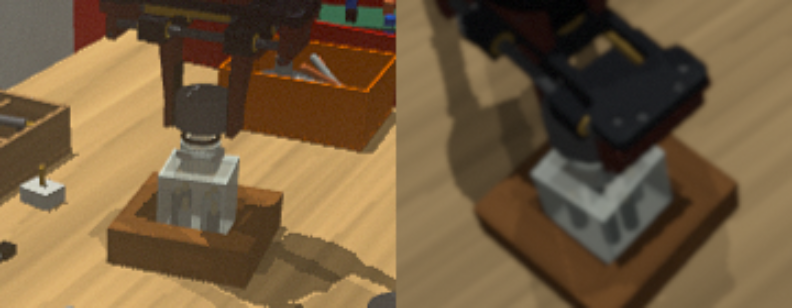

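View pics/w8.png

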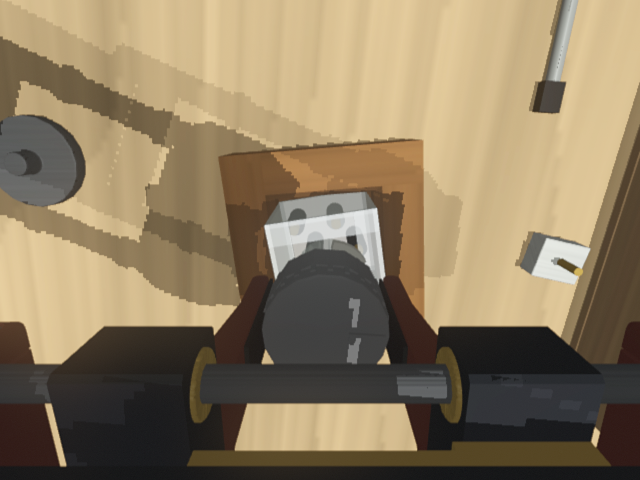

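The side view shows the jar seated with its mouth open and the cap level above it, about 14 mm clear and centred to within about 1.5 mm.

```bash
python3 -c "
from plant import manip
print(manip.finish_job())"
```

```text
the job is handed in; nothing more can be done
None
```

The job is handed in: the 62 mm jar is seated in the pocket, its cap was turned about 77° anticlockwise, and the gripper still holds it level, centred to about 1.5 mm and about 14 mm above the open mouth; nothing else was touched.

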